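# Bolt the lid of the board test box

## Robot

A 6-joint arm with a two-finger parallel gripper is mounted at the origin on the work surface. World frame = base frame: x ahead of the robot, y to its left, z up, the work surface at z = 0. Lengths are in m, angles in rad, forces in N, time in s.
With the tool pointing down it reaches from about 0.35 to 0.775 m from the base axis. Payload 5.5 kg.
Tool frame: the origin (TCP) lies midway between the tips of the shut fingers; the grasp point (between the pads) lies arm.pinch_z behind it (arm.pinch_z is the distance from the TCP to the grasp point, in m); z points along the fingers, y is the direction in which the jaws open and shut (so a half turn about z gives the same grasp; the last joint's range is limited). The gripper opens to 85 mm and grips with 20 to 120 N. Pads are 22 mm wide; open, the fingers measure 114 mm over their backs; the gripper's body (76 mm by 85 mm) begins 54 mm behind the grasp point. The pads swing forward as they close: fully open they stand 13 mm farther back than shut.
Start: joints at [1.04, 0.313, 0.046, 1.304, 0, 1.431], TCP at [0.219, 0.532, 0.231] pointing down, gripper open.
Joint ranges: [-2.76, 2.76], [-0.86, 1.69], [-1.03, 1.26], [-2.2, 2.34], [-1.47, 1.5], [-3.14, 3.14]. Speed limits (rad/s): [2.57, 2.57, 3.14, 3.14, 3.14, 3.14].

## Interface

Orientations are given as a unit quaternion [x, y, z, w].
In Python, from workcell import arm gives the robot as it stands. The module is installed in compiled form; this text tells all that it offers.
- The arm moves only by the tool play_rows, never from a script. Its argument "steps" is one flat list of numbers, 5 for each row, row after row: the shift along the world's x, y, z scaled (see below), then the turn about the world's z scaled (see below), then the gripper's target within -1 to 1 (fully open at 1, half-way at 0, shut at -1). A call has exactly 10 rows; each row shifts and turns the commanded pose from where the row before left it; what a row does not reach is not made up. The controller multiplies each number of a shift by 0.5 m and each number of a turn by pi/4 rad. A row lasts 1/10 s, in which the tool goes at most 50 mm and 8.59 degrees, less where a joint would pass 70% of its speed; a pose out of reach is approached as far as the arm can. A call with a number of a shift or a turn outside -1 to 1 is refused whole. A call with a gripper value outside its range is refused whole. The fingers move at their own pace and stop on an object; "grip_force" is the grip in N (left out, the last holds). Time passes only in rows, so rows that do not move let the fingers close, or fill a call up. It gives the time, the measured TCP pose, the force and the opening at its end, in the units of the state.
- arm.observe(): the state, without advancing time (a new reading comes with each control period).
- arm.snapshot(name): name is "side" or "top" or "wrist"; returns (picture, depth): 400x640x3 uint8, red, green, blue; 400x640 float32, m along the optical axis (not along the pixel's ray), 0 where there is no reading.
- arm.get_calibration(name): a dict with "K" (3x3 intrinsics, pixels), "world_from_camera" (4x4, takes a point from camera to world coordinates); the wrist camera has in their place "hand_eye" (4x4, takes a point from camera to tool coordinates, whose origin is the TCP and whose axes are the flange's). Camera axes: x right, y down, z forward; pixel columns grow to the right and rows downward; lengths in m; the calibration is good to about 2 mm. A picture is of the moment at which its call begins: read the wrist's pose just before it. get_calibration takes no time and is no camera call.
- arm.finish_job(): hands the job in, once; it reports no verdict.
Trained networks look in the newest picture that a camera, given by its name, has taken for a name from the list of things; names that differ only in an ending like _2 or _b are one class to them, and where a whole thing is asked for, a point or a joint stands for the part that bears it (a point fixed in the world has none). Each returns a list of dicts, best first, with "score" (0 to 1); they miss things now and then, are a little off and sometimes report something else, mostly with a low value. They report only what shows in the picture. A call takes as long as a camera call.
- arm.trace(query, camera): "pixels" (400x640 bool, what is visible of it).
- arm.landmark_of(query, camera): "position" ([x, y, z] in m, in world coordinates, good to about 4 mm: a listed point, or the origin of a listed thing).
The state is a dict: "time_s": time; "joint_positions": joint angles; "qd": joint speeds; "effort": joint torques, N m; "tcp_pos": TCP position; "orientation": TCP orientation; "wrist_force": force on the tool from outside, world axes, zero at the start; "torque": the same for the moment, N m; "width": finger opening in m.
Only numpy, scipy, OpenCV 4.12 (cv2) and the standard library are available. Lean on these libraries where they do the work, as an engineer would, in place of code of your own. Each camera call takes 0.05 s, during which the arm holds its last target.

## Task

On the electronics bench stand two lidded test boxes, each with a barrel bolt that is drawn back. Lock the larger one, the one with a circuit board under its clear window: lift its bolt handle up out of its notch, slide the bolt across into the keeper, and let the handle drop fully down into the other notch. Leave the bolt of the smaller box as it is.

Things in the scene. Friction and masses are not known exactly. Their poses are not given: they have to be found in the camera images.
- test_box: Larger test box, fixed: 170 (x) by 240 mm (y), 70 mm high, clear window over a circuit board. Origin on the bench, z up; front face at x -78 mm, towards the robot. On its lid a bolt rod runs along y at x -50, 86 mm up. In front, at x -80, an upright 4 mm plate, top 92 mm up, has two notches 24 mm wide, 10 mm deep, centres at y -55 (open) and y +5 (locked). The keeper lies at y +74 to +96.
- knob (a point): Centre of the 20 mm steel ball ending the larger box's bolt handle (8 mm bar, 60 mm from rod axis to ball). The handle lies level in the open notch, pointing to the box's -x, ball 86 mm up, free below and beside. It swings up about the rod in an arc, to 69 degrees at most, and falls back by its weight. Raised over 20 degrees (30 is comfortable) it clears the plate and slides with the rod along y.
- lock_seat (a point): Where the ball's centre is with the larger box's handle level in the middle of the locked notch: 60 mm along the box's +y from the middle of the open notch, 86 mm up; box's axes. Sliding takes 1 to 2 N; stops 8 mm beyond either notch's middle. A notch leaves the handle 8 mm of play either way; it starts up to 5 mm off the middle of the open one.
- spare_knob (a point): Centre of the same kind of ball on the bolt of the smaller box (120 mm deep, 210 mm wide, 70 mm high, plain white lid without a window). To be left alone.

How it is judged:
On the way:
1. The larger box's bolt handle is lifted clear of its notch (ball at least 15 mm above its level rest) (z of knob in the frame of lock_seat above 0.015 m), for 0.1 s.
At the end, for the whole second after the job is handed in: The larger box's bolt is across in the keeper and its handle lies level in the locked notch (ball within 13 mm of the notch's middle along the bolt, and no more than 6 mm above its level rest); the smaller box's ball is within 10 mm of where it began (z of knob in the frame of lock_seat below 0.006 m and y of knob in the frame of lock_seat between -0.013 and 0.013 m and distance of spare_knob from where it was at the start of the episode below 0.01 m); the robot touches nothing.
It fails at once if The smaller box's bolt handle is moved by more than 15 mm (distance of spare_knob from where it was at the start of the episode above 0.015 m).
It also fails if it takes over 35 s, if anything falls off the work surface, if the arm or the gripper's body presses on something with over 40 N, if the wrist force passes 120 N, or if a joint passes its speed limit or range.

## Working session

There is one attempt and no reset: what is moved stays moved. The work goes in short steps, Python scripts to look and compute and a tool call to move; the robot and the scene stay as the last step left them, time stands still between calls to the robot, and variables do not carry over. Pictures are saved under pics/ and viewed, and the job is handed in when it is done.

Besides the shell and the picture viewer there is one more tool, called after "Call:" in YAML: its name, and indented under it one key for each argument. play_rows: Moves the arm, as the interface text tells. Its arguments: {"type":"object","properties":{"steps":{"type":"array"},"grip_force":{"type":"number"}},"required":["steps"]}

```bash
mkdir -p pics
python3 - <<'E'
from workcell import arm
import cv2,numpy as np
print(arm.observe(), arm.pinch_z)
for c in("top","side"):
    p,d=arm.snapshot(c); cv2.imwrite(f"pics/{c}0.png",p[:,:,::-1])
    for q in("knob","spare_knob","lock_seat","test_box"):
        try:print(c,q,[(r["score"],np.round(r["position"],4)) for r in arm.landmark_of(q,c)])
        except Exception as e:print(c,q,e)
E
```

```text
{'time_s': 0.0, 'joint_positions': array([1.04038351e+00, 3.14017021e-01, 4.49654293e-02, 1.30360802e+00,
       3.56741280e-06, 1.43121585e+00]), 'qd': array([ 5.47445119e-04, -8.47083584e-04,  2.39032697e-04,  4.66602425e-04,
        4.48437302e-05,  3.87356848e-04]), 'effort': array([ 1.26236660e-04, -4.80628502e+01,  2.98531044e+01,  1.93660380e-02,
        3.73982147e-06, -1.33188743e-05]), 'tcp_pos': array([0.21878224, 0.53118769, 0.23039389]), 'orientation': array([ 1.94174714e-01,  9.80966520e-01, -8.79268831e-04, -3.07977436e-04]), 'wrist_force': array([-0.20182112, -0.63997011, -0.37219986]), 'torque': array([ 0.04970853, -0.02268892,  0.02485187]), 'width': 0.08543147549262622} 0.0187
top knob [(0.61, array([0.5625, 0.206 , 0.0878])), (0.41, array([0.6797, 0.2458, 0.0037]))]
top spare_knob [(0.49, array([ 0.554 , -0.2655,  0.0889]))]
top lock_seat [(0.72, array([0.5677, 0.263 , 0.0873]))]
top test_box [(0.75, array([0.6788, 0.2488, 0.0042]))]
side knob [(0.46, array([0.5562, 0.2123, 0.0835]))]
side spare_knob [(0.86, array([ 0.5496, -0.2625,  0.0836]))]
side lock_seat [(0.64, array([0.5692, 0.2664, 0.0885]))]
side test_box [(0.8, array([ 0.6725,  0.2479, -0.0028]))]
```

View pics/top0.png

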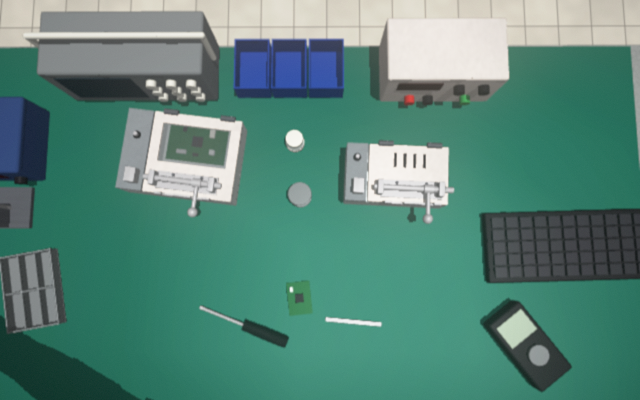

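View pics/side0.png

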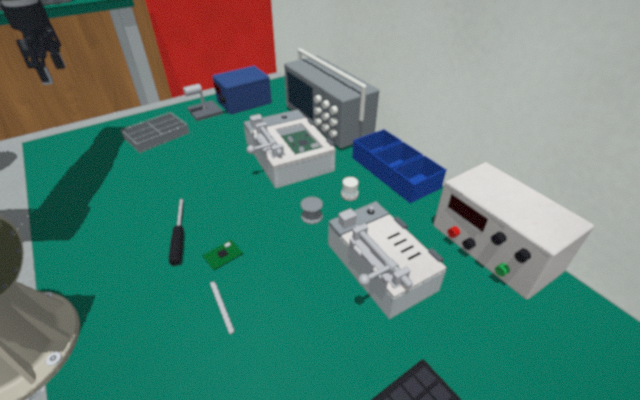

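The top view shows the larger box, with the board, around (180,155) and its ball at about (193,212). The smaller box's ball is at about (428,218). The larger box is yawed slightly. Next I measure the yaw and the ball.

Run:
```python
from workcell import arm
import cv2,numpy as np
p,d=arm.snapshot("top"); c=arm.get_calibration("top");K=c["K"];T=c["world_from_camera"]
v,u=np.mgrid[0:400,0:640]
P=np.stack([(u-K[0,2])/K[0,0]*d,(v-K[1,2])/K[1,1]*d,d,np.ones_like(d)],-1)@T.T
P=P[...,:3]
m=np.zeros((400,640),bool)
for r in arm.trace("test_box","top")[:1]: m=r["pixels"]; print(r["score"],m.sum())
q=m&(P[...,2]>.06)&(P[...,2]<.078)&(d>0)
xy=P[q][:,:2].astype(np.float32); 
r=cv2.minAreaRect((xy*1000).astype(np.float32)); print(r)
print("rows z", np.round(P[212,185:202],4).tolist())
w=P[195:222,180:206]; s=(w[...,2]>.078)&(w[...,2]<.105)
for j in range(195,222): 
  t=[(i,round(float(P[j,i,0]),3),round(float(P[j,i,1]),3),round(float(P[j,i,2]),3)) for i in range(180,206) if .07<P[j,i,2]<.11]
  if t:print(j,t[0],t[-1],max(a[3] for a in t))
# rod
rod=(P[...,2]>.087)&(P[...,2]<.1)&m
print(rod.sum())
cv2.imwrite("pics/crop.png",cv2.resize(p[100:225,110:255,::-1],None,fx=5,fy=4.8,interpolation=2)[:600])
```

```text
0.66 10437
((688.3980102539062, 244.64718627929688), (242.19281005859375, 181.7336883544922), 82.49502563476562)
rows z [[0.5718, 0.2475, 0.0012], [0.5719, 0.2457, -0.0001], [0.5627, 0.2176, 0.0902], [0.5624, 0.2148, 0.0928], [0.5624, 0.2128, 0.0931], [0.5621, 0.21, 0.0958], [0.5623, 0.2083, 0.0948], [0.562, 0.2056, 0.0974], [0.5623, 0.2043, 0.0947], [0.5624, 0.2027, 0.0934], [0.5627, 0.2013, 0.091], [0.5628, 0.1997, 0.0898], [0.5633, 0.1991, 0.0845], [0.5721, 0.2197, -0.0019], [0.5718, 0.2167, 0.0011], [0.572, 0.215, -0.0008], [0.5721, 0.2131, -0.0019]]
195 (180, 0.597, 0.232, 0.092) (205, 0.6, 0.187, 0.071) 0.094
196 (180, 0.596, 0.235, 0.082) (204, 0.598, 0.189, 0.072) 0.096
197 (183, 0.596, 0.233, 0.07) (205, 0.593, 0.183, 0.089) 0.094
198 (191, 0.593, 0.215, 0.073) (205, 0.591, 0.182, 0.09) 0.092
199 (192, 0.589, 0.21, 0.086) (205, 0.589, 0.183, 0.086) 0.092
200 (192, 0.587, 0.209, 0.088) (195, 0.588, 0.204, 0.085) 0.091
201 (192, 0.586, 0.21, 0.085) (195, 0.585, 0.203, 0.087) 0.089
202 (192, 0.583, 0.209, 0.088) (195, 0.583, 0.203, 0.087) 0.089
203 (192, 0.581, 0.209, 0.089) (195, 0.581, 0.203, 0.086) 0.089
204 (191, 0.579, 0.211, 0.089) (195, 0.579, 0.203, 0.086) 0.092
205 (191, 0.577, 0.21, 0.089) (194, 0.577, 0.204, 0.089) 0.092
206 (191, 0.575, 0.211, 0.088) (194, 0.575, 0.204, 0.089) 0.089
207 (190, 0.573, 0.211, 0.092) (194, 0.573, 0.205, 0.087) 0.092
208 (189, 0.571, 0.214, 0.09) (195, 0.571, 0.202, 0.09) 0.098
209 (188, 0.569, 0.216, 0.09) (196, 0.569, 0.2, 0.089) 0.094
210 (187, 0.567, 0.218, 0.089) (196, 0.567, 0.2, 0.09) 0.096
211 (187, 0.565, 0.219, 0.087) (197, 0.566, 0.2, 0.082) 0.096
212 (187, 0.563, 0.218, 0.09) (197, 0.563, 0.199, 0.084) 0.097
213 (188, 0.56, 0.215, 0.094) (196, 0.561, 0.2, 0.088) 0.098
214 (188, 0.559, 0.216, 0.09) (196, 0.559, 0.2, 0.087) 0.096
215 (189, 0.557, 0.214, 0.087) (195, 0.557, 0.202, 0.086) 0.094
216 (191, 0.555, 0.21, 0.089) (193, 0.555, 0.206, 0.087) 0.089
986
```

View pics/crop.png

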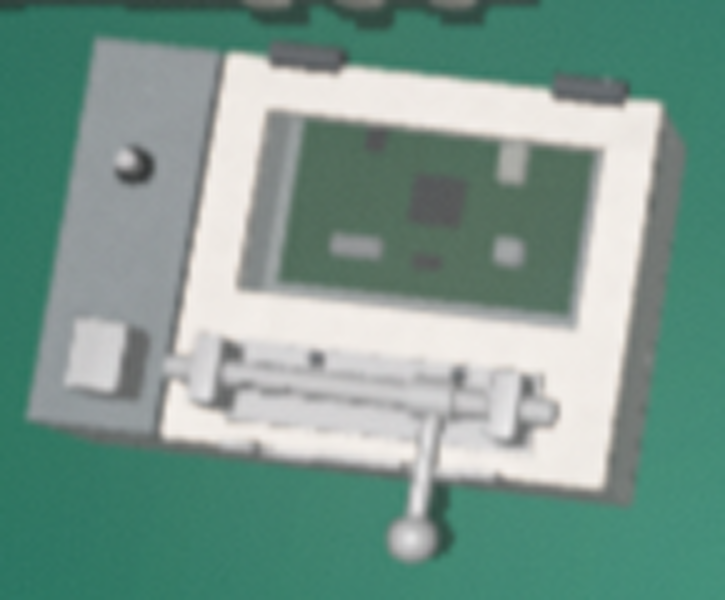

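The box yaw is about -7.5°, so box +y is (0.13, 0.99) in world. The ball centre is about (0.564, 0.209, 0.086), and the locked seat is about 57 mm along box +y. I move above the ball first.

Call:
play_rows:
  steps: [0.068,-0.064,0,0.033,1,0.068,-0.064,0,0.033,1,0.068,-0.064,0,0.033,1,0.068,-0.064,0,0.033,1,0.068,-0.064,0,0.033,1,0.068,-0.064,0,0.033,1,0.068,-0.064,0,0.033,1,0.068,-0.064,0,0.033,1,0.068,-0.064,0,0.033,1,0.068,-0.064,0,0.033,1]
  grip_force: 30

```text
time_s: 1.6
tcp_pos: [0.5603, 0.2101, 0.2315]
orientation: [0.065, 0.998, 0.0, 0.0]
wrist_force: [0.8, 0.1, -0.3]
width: 0.0857
```

Run:
```python
from workcell import arm
import cv2,numpy as np
from scipy.spatial.transform import Rotation as R
o=arm.observe();print(o["time_s"],o["tcp_pos"],R.from_quat(o["orientation"]).as_matrix()[:,1])
p,d=arm.snapshot("wrist"); cv2.imwrite("pics/w1.png",p[:,:,::-1])
for q in("knob","lock_seat","test_box"):print(q,[(r["score"],np.round(r["position"],4)) for r in arm.landmark_of(q,"wrist")])
```

```text
1.6 [0.56032325 0.21012396 0.2315486 ] [1.30386185e-01 9.91463206e-01 3.93080532e-04]
knob [(0.57, array([0.5606, 0.2064, 0.084 ]))]
lock_seat [(0.77, array([0.5673, 0.2682, 0.0846]))]
test_box [(0.87, array([ 6.721e-01,  2.493e-01, -5.000e-04]))]
```

View pics/w1.png

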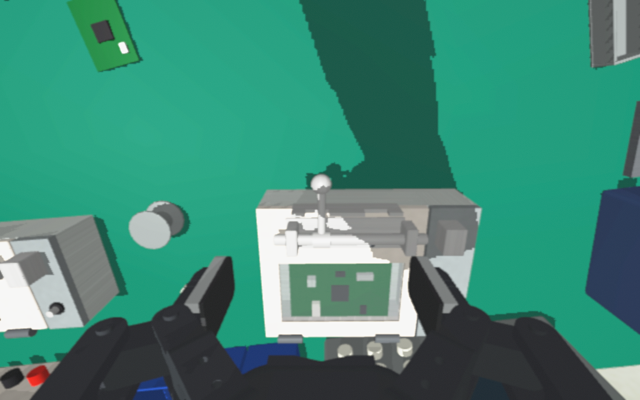

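The wrist view shows the ball at (320,183), centred between the fingers, which agrees with the top-camera measurement. I descend around it.

Call:
play_rows:
  steps: [0.001,-0.0005,-0.04,0,1,0.001,-0.0005,-0.04,0,1,0.001,-0.0005,-0.04,0,1,0.001,-0.0005,-0.04,0,1,0.001,-0.0005,-0.04,0,1,0.001,-0.0005,-0.04,0,1,0,-0.0005,-0.04,0,1,0,-0.0005,-0.03,0,1,0,0,-0.02,0,0.6,0,0,0,0,0]

```text
time_s: 2.8
tcp_pos: [0.5602, 0.2105, 0.0651]
orientation: [0.065, 0.998, -0.0, -0.001]
wrist_force: [0.1, 0.4, -0.5]
width: 0.0588
```

Run:
```python
from workcell import arm
import cv2,numpy as np
o=arm.observe();print(o["time_s"],o["tcp_pos"],o["wrist_force"],o["width"])
p,d=arm.snapshot("wrist"); cv2.imwrite("pics/w2.png",p[:,:,::-1])
for q in("knob","lock_seat"):print(q,[(r["score"],np.round(r["position"],4)) for r in arm.landmark_of(q,"wrist")])
```

```text
2.8 [0.56017953 0.21045474 0.06511486] [ 0.06911527  0.43258461 -0.48426374] 0.05878398345556545
knob [(0.91, array([0.5605, 0.2093, 0.0836]))]
lock_seat [(0.58, array([0.5655, 0.2663, 0.0822]))]
```

View pics/w2.png

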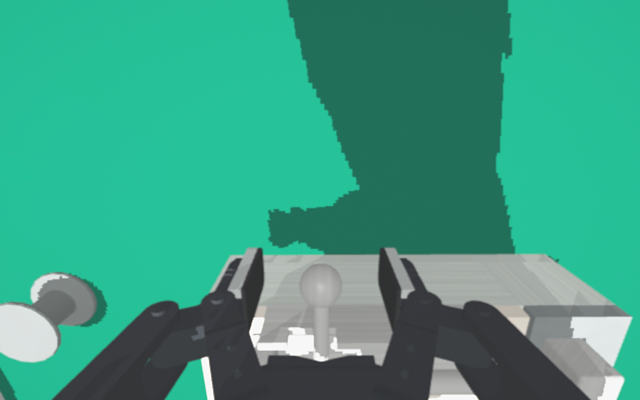

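The ball at (320,285) sits between the pads at (255,285) and (390,285). I close on it.

Call:
play_rows:
  steps: [0,0,0,0,-1,0,0,0,0,-1,0,0,0,0,-1,0,0,0,0,-1,0,0,0,0,-1,0,0,0,0,-1,0,0,0,0,-1,0,0,0,0,-1,0,0,0,0,-1,0,0,0,0,-1]
  grip_force: 30

```text
time_s: 3.95
tcp_pos: [0.5627, 0.2098, 0.0667]
orientation: [0.066, 0.998, 0.0, 0.001]
wrist_force: [2.3, 1.3, 4.3]
width: 0.0182
```

Call:
play_rows:
  steps: [0.0002,0,0.0073,0,-1,0.0007,-0.0001,0.0073,0,-1,0.0011,-0.0001,0.0072,0,-1,0.0016,-0.0002,0.0071,0,-1,0.002,-0.0003,0.007,0,-1,0.0024,-0.0003,0.0069,0,-1,0.0028,-0.0004,0.0067,0,-1,0.0032,-0.0004,0.0066,0,-1,0.0036,-0.0005,0.0064,0,-1,0.004,-0.0005,0.0062,0,-1]

```text
time_s: 4.95
tcp_pos: [0.5722, 0.2081, 0.1007]
orientation: [0.066, 0.998, -0.0, -0.001]
wrist_force: [-1.5, -1.0, -2.8]
width: 0.0177
```

Run:
```python
from workcell import arm
import cv2,numpy as np
o=arm.observe();print(o["time_s"],o["tcp_pos"],o["wrist_force"],o["width"])
p,d=arm.snapshot("wrist"); cv2.imwrite("pics/w3.png",p[:,:,::-1])
for q in("knob","lock_seat"):print(q,[(r["score"],np.round(r["position"],4)) for r in arm.landmark_of(q,"wrist")])
```

```text
4.95 [0.57219026 0.20809998 0.1007427 ] [-1.46817269 -0.98673089 -2.78509965] 0.01766133144193379
knob [(0.91, array([0.5703, 0.206 , 0.1197]))]
lock_seat [(0.57, array([0.5684, 0.2672, 0.08  ]))]
```

View pics/w3.png

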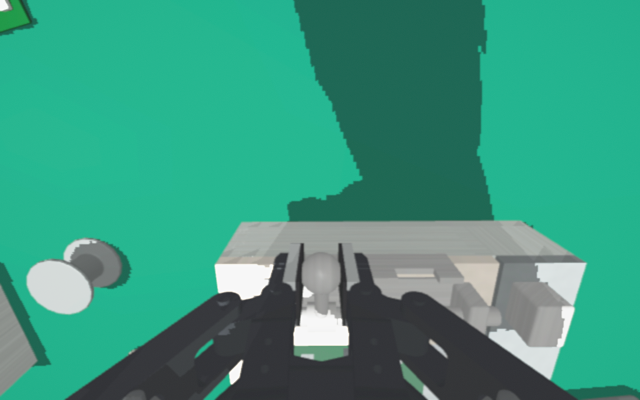

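The ball is held at (320,272) and raised about 34 mm. I slide it 57 mm along box +y.

Call:
play_rows:
  steps: [0.0015,0.0113,0,0,-1,0.0015,0.0113,0,0,-1,0.0015,0.0113,0,0,-1,0.0015,0.0113,0,0,-1,0.0015,0.0113,0,0,-1,0.0015,0.0113,0,0,-1,0.0015,0.0113,0,0,-1,0.0015,0.0113,0,0,-1,0.0015,0.0113,0,0,-1,0.0015,0.0113,0,0,-1]

```text
time_s: 6.1
tcp_pos: [0.5795, 0.2657, 0.1005]
orientation: [0.065, 0.998, 0.0, -0.001]
wrist_force: [-5.8, -0.5, 1.3]
width: 0.0172
```

Run:
```python
from workcell import arm
import cv2,numpy as np
o=arm.observe();print(o["time_s"],o["tcp_pos"],o["wrist_force"],o["width"])
for c in("wrist","side"):
  p,d=arm.snapshot(c)
  if c=="side": p=cv2.resize(p[90:200,200:360],None,fx=5,fy=5)
  cv2.imwrite(f"pics/{c}4.png",p[:,:,::-1])
  for q in("knob","lock_seat"):print(c,q,[(r["score"],np.round(r["position"],4)) for r in arm.landmark_of(q,c)])
```

```text
6.1 [0.5795335  0.26572842 0.10047302] [-5.81692598 -0.48877019  1.30112492] 0.017154131491023926
wrist knob [(0.57, array([0.5751, 0.2631, 0.1166]))]
wrist lock_seat [(0.62, array([0.5701, 0.2669, 0.0839]))]
side knob [(0.5, array([0.5747, 0.2675, 0.1152]))]
side lock_seat [(0.58, array([0.5722, 0.2653, 0.0878]))]
```

View pics/wrist4.png

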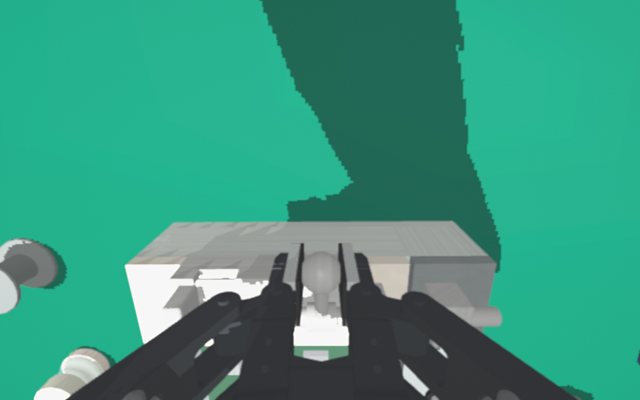

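View pics/side4.png

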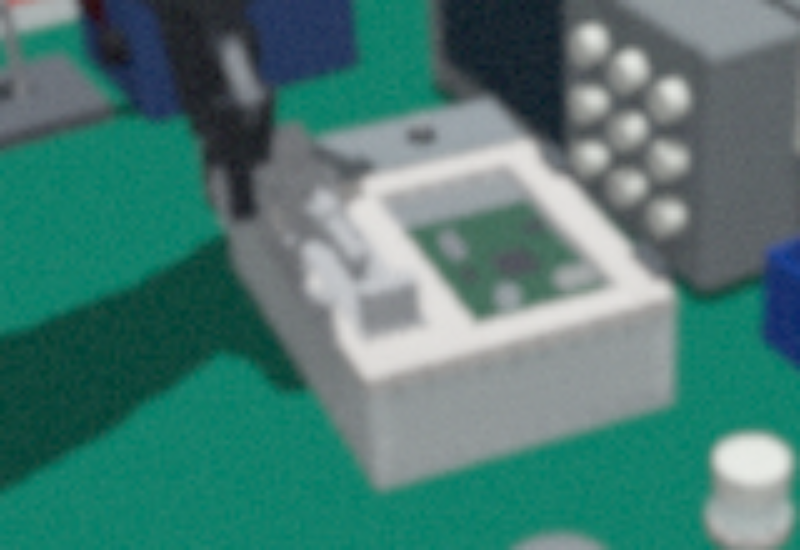

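The handle slid with the rod, and the rod end shows through the keeper at (490,317). The ball's position along the bolt matches the seat within about 2 mm. I lower it along the reversed arc.

Call:
play_rows:
  steps: [-0.004,0.0005,-0.0062,0,-1,-0.0036,0.0005,-0.0064,0,-1,-0.0032,0.0004,-0.0066,0,-1,-0.0028,0.0004,-0.0067,0,-1,-0.0024,0.0003,-0.0069,0,-1,-0.002,0.0003,-0.007,0,-1,-0.0016,0.0002,-0.0071,0,-1,-0.0011,0.0001,-0.0072,0,-1,-0.0007,0.0001,-0.0073,0,-1,-0.0002,0,-0.0073,0,-1]

```text
time_s: 7.4
tcp_pos: [0.5706, 0.2662, 0.0671]
orientation: [0.066, 0.998, 0.0, 0.001]
wrist_force: [-2.1, -1.0, 11.9]
width: 0.0178
```

Run:
```python
from workcell import arm
import cv2,numpy as np
o=arm.observe();print(o["time_s"],o["tcp_pos"],o["wrist_force"],o["width"])
for c in("wrist",):
  p,d=arm.snapshot(c)
  cv2.imwrite(f"pics/{c}5.png",p[:,:,::-1])
  for q in("knob","lock_seat"):print(c,q,[(r["score"],np.round(r["position"],4)) for r in arm.landmark_of(q,c)])
```

```text
7.4 [0.57061557 0.26618826 0.06708386] [-2.08027337 -1.00000383 11.86199873] 0.017760170461843285
wrist knob [(0.59, array([0.5693, 0.2658, 0.086 ]))]
wrist lock_seat [(0.58, array([0.5694, 0.2662, 0.0835]))]
```

View pics/wrist5.png

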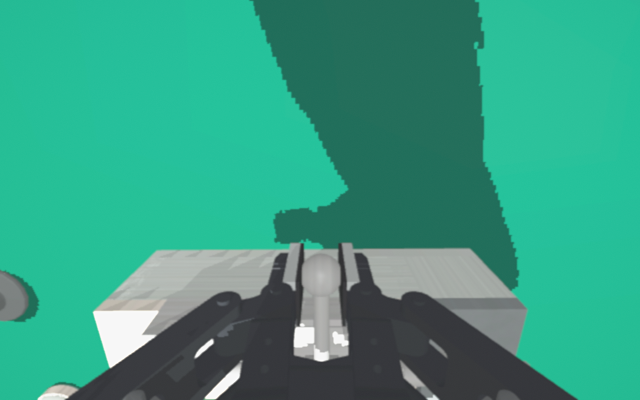

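The ball is at (321,273), level and at the seat. The 12 N upward force suggests the handle is resting on the notch floor. I open the gripper and then rise.

Call:
play_rows:
  steps: [0,0,0,0,0,0,0,0,0,0.3,0,0,0,0,0.6,0,0,0,0,0.6,0,0,0,0,0.6,0,0,0,0,0.6,0,0,0,0,0.6,0,0,0,0,0.6,0,0,0,0,0.6,0,0,0,0,0.6]

```text
time_s: 8.55
tcp_pos: [0.5696, 0.2662, 0.0664]
orientation: [0.066, 0.998, 0.0, 0.0]
wrist_force: [-0.2, -0.2, 0.1]
width: 0.0684
```

Call:
play_rows:
  steps: [0,0,0.02,0,0.6,0,0,0.04,0,0.6,0,0,0.04,0,0.6,0,0,0.04,0,0.6,0,0,0.04,0,0.6,0,0,0.04,0,0.6,0,0,0.04,0,0.6,0,0,0.04,0,0.6,0,0,0.02,0,0.6,0,0,0,0,0.6]

```text
time_s: 9.55
tcp_pos: [0.5705, 0.2665, 0.2286]
orientation: [0.066, 0.998, 0.001, 0.002]
wrist_force: [0.1, 0.1, 0.3]
width: 0.0682
```

Run:
```python
from workcell import arm
import cv2,numpy as np
o=arm.observe();print(o["time_s"],o["tcp_pos"],o["wrist_force"],o["width"])
for c in("wrist","side"):
  p,d=arm.snapshot(c)
  if c=="side": p=cv2.resize(p[90:330,200:460],None,fx=2.5,fy=2.5)
  cv2.imwrite(f"pics/{c}6.png",p[:,:,::-1])
  for q in("knob","lock_seat","spare_knob"):print(c,q,[(r["score"],np.round(r["position"],4)) for r in arm.landmark_of(q,c)])
```

```text
9.55 [0.57051647 0.26649166 0.22857275] [0.12305526 0.05141574 0.33496601] 0.06816221130871677
wrist knob [(0.9, array([0.567 , 0.2663, 0.0845]))]
wrist lock_seat [(0.56, array([0.569 , 0.2682, 0.0819]))]
wrist spare_knob []
side knob [(0.52, array([0.5657, 0.2678, 0.0839]))]
side lock_seat [(0.89, array([0.5692, 0.2697, 0.0899])), (0.32, array([0.564 , 0.2647, 0.0845]))]
side spare_knob [(0.67, array([ 0.5516, -0.2648,  0.0884]))]
```

View pics/wrist6.png

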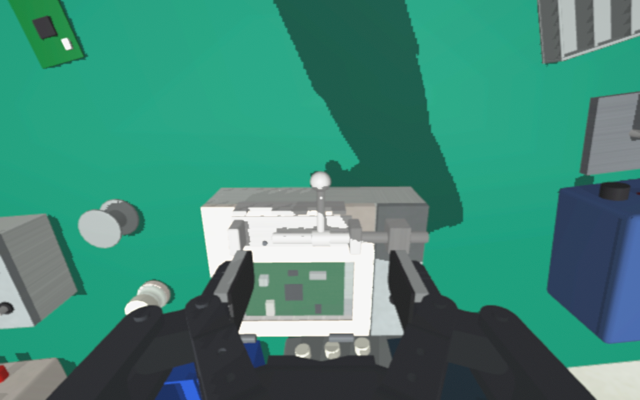

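View pics/side6.png

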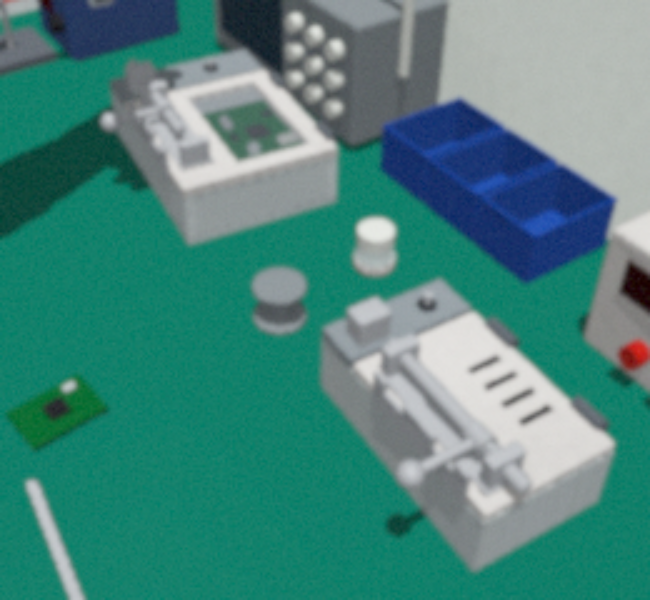

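The wrist view shows the ball at (320,181), with the handle level and the rod running through the keeper at (400,238). The ball measures z≈0.084 and lies within about 2 mm of the seat along the bolt. The smaller bolt has not moved and the gripper is clear.

```bash
python3 -c "
from workcell import arm
print(arm.finish_job())"
```

```text
the job is handed in; nothing more can be done
None
```

The larger box is locked, and I handed the job in just after 9.6 s on the robot's clock. I gripped the ball, raised it about 34 mm along its arc, slid it 57 mm along the bolt into the keeper, lowered it into the locked notch, let go and backed off upward.

**Larger box:** the ball sits at about (0.567, 0.266, 0.084). That is within roughly 2–3 mm of the locked seat along the bolt and level with its rest height. The wrist picture shows the rod through the keeper.

**Smaller box:** its ball looks unmoved. The network's readings before and after differ by about 6 mm, mostly in height, which I take as scatter because nothing went near it.

**Robot:** the gripper was about 140 mm above the ball with the wrist force near zero.

The network's readings of the seat scattered by 2–4 mm, and up to about 6 mm in height, but no check failed.

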